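# Level the bench scale with a spirit level and its screw foot

## Task

The parcel scale on the packing bench is out of level: swing the lamp arm to the left (as the robot sees it) until neither the lamp head nor the arm hangs over the scale, then lay the spirit level flat on the middle of the weighing pan, lengthwise on the line from the pan to the levelling foot, and let go of it. Turn the wing knob of the levelling foot until the bubble stands between the two lines of the vial, without touching the level meanwhile. Last, to prove the foot under load, press with the fingers on a solid end of the level's top beside the vial with about 10 N, and finish holding like that: still pressing the level onto the pan, the bubble still between its lines; leave all other things on the bench as they are.

Things in the scene. Friction and masses are not known exactly. Their poses are not given: they have to be found in the camera images.
- level: spirit level: bare aluminium bar 146 mm long (its y axis), 28 wide (x), 40 tall, black end caps, 0.3 kg, upright on the bench left of the scale; origin: centre of its flat underside. In the middle of its top a yellow-green vial, 62 mm long, with a pale bubble 16 mm long and two black lines 22 mm apart; the top from 33 to 73 mm either side of the middle is solid, to be pressed. Its ends are alike.
- level_center (a point): centre of the spirit level, half-way up (20 mm above its underside); axes as the level's: y lengthwise, z up. Grasp it across its 28 mm width.
- bubble (a joint): place of the bubble's middle along the vial, in m along the level's own +y axis: 0 = midway between the two lines, stops at -0.022 and +0.022; within 0.003 it lies between the lines. The bubble runs to the higher end, 0.9 mm for each 0.001 rad of slope, and takes about 0.6 s to settle.
- scale: grey bench scale on three feet (body 165 x 200 mm, 62 mm high, display toward the robot), fixed in place; origin on the bench under the centre of its pan, z up, x away from the display, y from the levelling foot (y = -170 mm) toward the two plain feet (y = +90 mm). Only its slope, about the line through the plain feet, changes. The levelling foot's end is too low at the start.
- pan: weighing pan of the scale, stainless steel, 172 mm (x) x 192 mm (y); it follows the scale's slope (under 0.02 rad) and gives a little under load (the bubble moves 1 mm or less at 10 N). Its origin lies at bench height under the line through the plain feet.
- pan_center (a point): centre of the pan's upper face, 60 to 62 mm above the bench; y axis along the line from the levelling foot to the plain feet, z up out of the pan.
- knob_grip (a point): on the upright axis of the levelling foot's black wing knob, 106 mm above the bench, turning with it; the wing is a bar 48 mm long (x axis) x 13 mm thick (y axis), 84 to 118 mm above the bench, grasped across its thickness from above.
- foot_knob: the levelling foot's screw with its wing knob; origin on its axis at bench height. Clockwise seen from above raises that end of the scale: the bubble moves toward the knob by about 5.5 mm per rad. The knob stays in its place and where it is left (0.1 N m turn it); 1.4 to 3.0 rad clockwise are needed at the start, stops lie beyond.
- lamp_knob (a point): middle of the ribbed black grip knob (27 mm across, 36 mm tall, upright) on top of the round lamp head (104 mm across, head 180 to 206 mm above the bench); 233 mm above the bench. At the start the lamp head hangs over the pan.
- lamp: lamp stand behind the scale: round foot 104 mm across, post 20 mm thick, hinge of the arm at the top; origin at bench height on the upright axis of that hinge. The lamp head's centre is 190 mm from this axis. Fixed.
- lamp_arm (a joint): angle of the lamp arm in rad: at 0 it points about toward the robot; grows as it swings clockwise seen from above, to the left and back; stops at -0.35 and 1.7, stays where it is left (about 0.12 N m). The lamp is clear of the scale from about 0.95 on; 1.25 leaves ample room for a gripper.
- marker: black felt marker, 135 mm long, lying left of the scale; leave alone
- tape: brown tape roll, 116 mm across, 48 mm high, behind the levelling foot; leave alone
- stapler: stapler, 135 mm long, 50 mm high, front right; leave alone
- carton: small white carton 46 x 60 x 30 mm, right of the levelling foot; leave alone
- bottle: squeeze bottle, 60 mm across, 174 mm high, far right; leave alone

How it is judged:
By the outcome, as a careful person would: the job done as asked, in the order asked, and still so for the second after the job is handed in, while the arm keeps its last pose, push and grip.
It also fails if it takes over 72 s, if anything falls off the work surface, if the arm or the gripper's body presses on something with over 40 N, if the wrist force passes 120 N, or if a joint passes its speed limit or range.

## Robot

A 7-joint arm with a two-finger parallel gripper is mounted at the origin on the work surface; the furniture and walls round the work are solid. World frame = base frame: x ahead of the robot, y to its left, z up, the work surface at z = 0. Lengths are in mm, angles in rad, forces in N, time in s.
With the tool pointing down it reaches from about 400 to 875 mm from the base axis. Payload 4.4 kg.
Tool frame: the origin (TCP) lies midway between the tips of the shut fingers; the grasp point (between the pads) lies 19 mm behind it; z points along the fingers, y is the line along which they close (so a half turn about z gives the same grasp; the last joint's range is limited). The gripper opens to 85 mm and grips with 20 to 120 N. Pads are 22 mm wide; open, the fingers measure 114 mm over their backs; the gripper's body (76 mm by 85 mm) begins 54 mm behind the grasp point. The pads swing forward as they close: fully open they stand 13 mm farther back than shut.
Start: joints at [1.163, 0.628, 0.038, 1.517, -0.027, 0.996, -0.02], TCP at [217.897, -612.404, 231.313] pointing down, gripper open.
Joint ranges: [-3.06, 3.06], [-0.37, 2.12], [-1.25, 1.32], [0.18, 2.47], [-1.1, 4.24], [0.23, 1.98], [-2.94, 2.94]. Speed limits (rad/s): [2.57, 2.57, 3.14, 3.14, 3.14, 3.14, 3.14].

## Interface

Orientations are given as [roll, pitch, yaw] about the fixed x, y, z axes, in that order (R = Rz(yaw) Ry(pitch) Rx(roll)).
In Python, from cell import telemetry, eyes, ctrl, finder gives the robot as it stands.
- The arm moves only by the tool move_arm, never from a script. Its argument "steps" is a list of rows, each a list of 7 numbers: the turn, a rotation vector about the world's x, y, z in degrees, then the shift along the world's x, y, z in m, then the finger opening in m, from 0 to 0.0854. A call has 1 to 5 rows; each row shifts and turns the commanded pose from where the row before left it; what a row does not reach is not made up. A row lasts 1/10 s, in which the tool goes at most 50 mm and 8.59 degrees, less where a joint would pass 70% of its speed; a pose out of reach is approached as far as the arm can. A call with a gripper value outside its range is refused whole. The fingers move at their own pace and stop on an object; the grip force is fixed at half the most. Time passes only in rows, so rows that do not move let the fingers close. It gives the time, the measured TCP pose, the force, the opening and the grip force at its end, in the units of the state.
- telemetry.read_state(): the state, without advancing time (a new reading comes with each control period).
- eyes.get_image(name): name is "scene" or "top"; returns (picture, depth): 420x560x3 uint8, blue, green, red; 420x560 float32, mm along the optical axis (not along the pixel's ray), 0 where there is no reading.
- eyes.calibration(name): a dict with "fx", "fy", "cx", "cy" (pixels), "position" and "attitude" of the camera in the world. Camera axes: x right, y down, z forward; pixel columns grow to the right and rows downward; lengths in mm; the calibration is good to about 2 mm. A picture is of the moment at which its call begins. calibration takes no time and is no camera call.
- ctrl.finish_job(): hands the job in; it is judged then, once.
Trained networks look in the newest picture that a camera, given by its name, has taken for a name from the list of things; names that differ only in an ending like _2 or _b are one class to them, and where a whole thing is asked for, a point or a joint stands for the part that bears it (a point fixed in the world has none). Each returns a list of dicts, best first, with "confidence" (0 to 1); they miss things now and then, are a little off and sometimes report something else, mostly with a low value. They report only what shows in the picture. A call takes as long as a camera call.
- finder.boxes_of(camera, name): "location" ([x, y, z] in mm, in the coordinates of the camera as it stood for that picture, good to about 4 mm: the middle of the surface that is visible of it).
- finder.cut_out(camera, name): "mask" (420x560 bool, what is visible of it).
- finder.pinpoint(camera, name): "location" ([x, y, z] in mm, in the coordinates of the camera as it stood for that picture, good to about 4 mm: a listed point, or the origin of a listed thing).
The state is a dict: "clock": time; "qpos": joint angles; "qd": joint speeds; "tau": joint torques, N m; "eef_pos": TCP position; "tool_rot": TCP orientation; "force": force on the tool from outside, world axes, zero at the start; "torque": the same for the moment, N m; "width": finger opening in mm; "gripper_force": force on a finger pad.
Only numpy, scipy, OpenCV 4.12 (cv2) and the standard library are available. Lean on these libraries where they do the work, as an engineer would, in place of code of your own. Each camera call takes 0.05 s, during which the arm holds its last target. There are 200 camera calls.

## Working session

There is one attempt and no reset: what is moved stays moved. The work goes in short steps, Python scripts to look and compute and a tool call to move; the robot and the scene stay as the last step left them, time stands still between calls to the robot, and variables do not carry over. Pictures are saved under pics/ and viewed, at most 10 in all, crops included, and the job is handed in when it is done.

Besides the shell and the picture viewer there is one more tool, called after ">>>" as a command line: name --pt "numbers of a row" for each row, then --argument value for the rest. move_arm: Moves the arm, as the interface text tells. Its arguments: {"type":"object","properties":{"steps":{"type":"array"}},"required":["steps"]}

```bash
mkdir -p pics; cat > h.py <<'E'
import numpy as np, cv2
from scipy.spatial.transform import Rotation as R
from cell import telemetry, eyes, ctrl, finder
def pose(n):
    c=eyes.calibration(n); a=np.array(c["attitude"],float)
    M=a if a.shape==(3,3) else R.from_euler('xyz',a).as_matrix()
    return c,M,np.array(c["position"],float)
def w(n,p):
    c,M,t=pose(n); return M@np.array(p)+t
def px(n,u,v,d):
    c,M,t=pose(n); return M@np.array([(u-c["cx"])/c["fx"]*d,(v-c["cy"])/c["fy"]*d,d])+t
def uv(n,p):
    c,M,t=pose(n); q=M.T@(np.array(p)-t); return c["fx"]*q[0]/q[2]+c["cx"],c["fy"]*q[1]/q[2]+c["cy"]
E
python3 - <<'E'
from h import *
np.set_printoptions(precision=1,suppress=True)
for n in("top","scene"):
    im,d=eyes.get_image(n); cv2.imwrite(f"pics/{n}0.png",im); print(eyes.calibration(n))
    for k in("level_center","pan_center","knob_grip","lamp_knob","lamp","scale","foot_knob"):
        for r in finder.pinpoint(n,k)[:2]: print(n,k,round(r["confidence"],2),w(n,r["location"]))
print(telemetry.read_state())
E
```

```text
{'fx': 446.8148834864665, 'fy': 446.8148834864665, 'cx': 280.4104898058665, 'cy': 201.65129126261516, 'position': array([ 150.6, -266.3, 1457. ]), 'attitude': array([-2.8, -0. , -1.1])}
top level_center 0.65 [430.3 242.3  21.6]
top level_center 0.41 [691.1  16.7  -0.9]
top pan_center 0.94 [509.2 -32.1  65.2]
top pan_center 0.58 [ 522.8 -200.8  108.7]
top knob_grip 0.55 [ 520.8 -200.6  108.1]
top lamp_knob 0.88 [503.5 -33.8 234.2]
top lamp_knob 0.42 [690.9  21.   -0.2]
top lamp 0.62 [690.   17.2   2.2]
top lamp 0.49 [ 699.7 -179.6   -2.9]
top scale 0.71 [515.6 -25.6  -3.2]
top scale 0.32 [433.8 247.    5.2]
top foot_knob 0.41 [ 521.7 -200.3   -3.5]
{'fx': 445.81616815798805, 'fy': 445.81616815798805, 'cx': 273.6892661147094, 'cy': 206.30877317882806, 'position': array([-15.9, 706. , 759.9]), 'attitude': array([-2.1,  0. , -2.5])}
scene level_center 0.89 [428.9 244.8  18.6]
scene pan_center 0.94 [511.4 -30.   62.2]
scene knob_grip 0.55 [ 525.  -198.1  103.3]
scene lamp_knob 0.7 [502.2 -33.9 231.7]
scene scale 0.84 [509.4 -30.9   3.6]
{'clock': 0.8, 'qpos': array([ 1.2,  0.6,  0. ,  1.5, -0. ,  1. , -0. ]), 'qd': array([ 0., -0., -0.,  0., -0.,  0., -0.]), 'tau': array([ -0. , -56.3,   1.2, -19.4,   0. ,   0. ,   0. ]), 'eef_pos': array([ 217.9, -612.4,  231.3]), 'tool_rot': array([ 3.1, -0. ,  0.3]), 'force': array([ 0.6,  0.9, -1. ]), 'torque': array([ 0.,  0., -0.]), 'gripper_force': 0.0, 'width': 85.32650894679763}
```

View pics/top0.png

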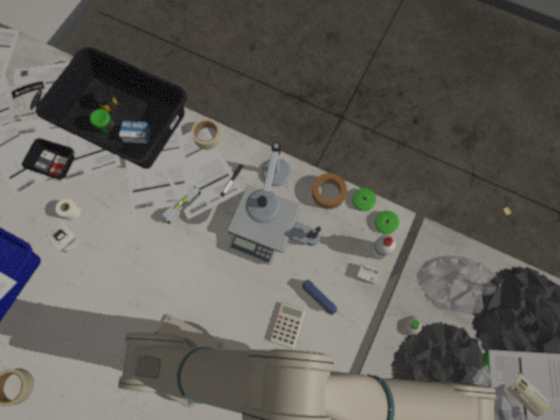

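View pics/scene0.png

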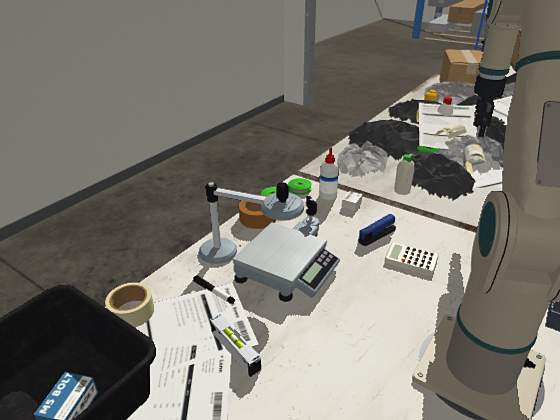

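```bash
cat >> h.py <<'E'
def cloud(n,k,im=None):
    im,d=eyes.get_image(n) if im is None else im
    out=[]
    for r in finder.cut_out(n,k)[:1]:
        v,u=np.nonzero(r["mask"]&(d>0)); c,M,t=pose(n); z=d[v,u]
        P=np.c_[(u-c["cx"])/c["fx"]*z,(v-c["cy"])/c["fy"]*z,z]@M.T+t
        return r["confidence"],P
    return 0,np.zeros((0,3))
def rect(P):
    (c,s,a)=cv2.minAreaRect(P[:,:2].astype(np.float32)); 
    if s[0]<s[1]: a+=90; s=s[::-1]
    return np.array(c),np.array(s),(a+90)%180-90   # angle of long side, deg
E
python3 - <<'E'
from h import *
np.set_printoptions(precision=2,suppress=True)
for n in("top","scene"):
    I=eyes.get_image(n)
    for k,lo,hi in(("level",33,50),("foot_knob",86,130),("pan",54,72),("lamp_arm",0,300)):
        c,P=cloud(n,k,I); Q=P[(P[:,2]>lo)&(P[:,2]<hi)]
        if len(Q)>5:
            X=Q[:,:2]-Q[:,:2].mean(0); e=np.linalg.svd(X,full_matrices=False); 
            print(n,k,round(c,2),len(P),len(Q),rect(Q),"pca",np.degrees(np.arctan(e[2][0,1]/e[2][0,0])),Q.mean(0),P[:,2].max())
    for k in("marker","tape","stapler","carton","bottle"):
        for r in finder.boxes_of(n,k)[:1]: print(n,k,r["confidence"],w(n,r["location"]))
print({k:v for k,v in telemetry.read_state().items() if k in("tool_rot","eef_pos","clock")})
im=eyes.get_image("scene")[0]; cv2.imwrite("pics/s1.png",cv2.resize(im[170:380,180:420],(800,700))[:600])
E
```

```text
top level 0.83 564 375 (array([433.92, 245.34]), array([148.57,  30.34]), -16.232872009277344) pca -15.722675613231937 [432.69 244.34  40.97] 50.10007733933617
top foot_knob 0.67 110 88 (array([ 522.44, -201.36]), array([44.86, 18.64]), -30.084552764892578) pca -33.710253141902605 [ 522.13 -200.11  112.04] 124.18809428629311
top pan 0.74 1962 1932 (array([509.46, -31.31]), array([191.4, 171.5]), -84.61569690704346) pca -64.88265708231559 [491.27 -43.25  61.63] 193.64016278147074
top lamp_arm 0.59 1163 1162 (array([569.12,  -0.81]), array([245.81,  95.99]), 25.90583038330078) pca 14.756956921620187 [529.15 -27.86 207.69] 256.15048774444426
top marker 0.59 [514.08 -27.51 203.89]
top tape 0.97 [ 700.46 -181.58   43.98]
top stapler 0.62 [ 362.99 -304.86   43.39]
top carton 0.79 [ 499.86 -410.54   34.11]
top bottle 0.94 [ 580.33 -406.55  111.31]
scene level 0.75 1435 804 (array([431.19, 247.32]), array([150.99,  29.12]), -16.210922241210938) pca -16.124015886964443 [426.1  249.5   37.92] 42.870059766595205
scene foot_knob 0.44 161 116 (array([ 520.44, -193.61]), array([48.96, 11.76]), -30.751598358154297) pca -28.062761264820246 [ 517.87 -190.38  104.55] 119.65701403331991
scene pan 0.68 3332 3160 (array([506.89, -28.87]), array([194.17, 173.91]), -85.1158299446106) pca -86.36819406618231 [501.11 -19.63  59.15] 64.55445502419536
scene lamp_arm 0.72 304 300 (array([585.31, 138.54]), array([128.79,  26.17]), -3.2960891723632812) pca -2.5514630683173203 [580.4  145.3   12.68] 20.641033036897284
scene marker 0.78 [582.48 146.06  16.78]
scene tape 0.76 [ 693.02 -134.15   28.51]
scene stapler 0.74 [ 355.33 -290.36   28.2 ]
scene carton 0.74 [ 491.76 -392.71   28.21]
scene bottle 0.39 [ 520.12 -186.5    96.52]
{'clock': 1.8, 'eef_pos': array([ 217.9 , -612.41,  231.34]), 'tool_rot': array([ 3.14, -0.  ,  0.34])}
```

View pics/s1.png

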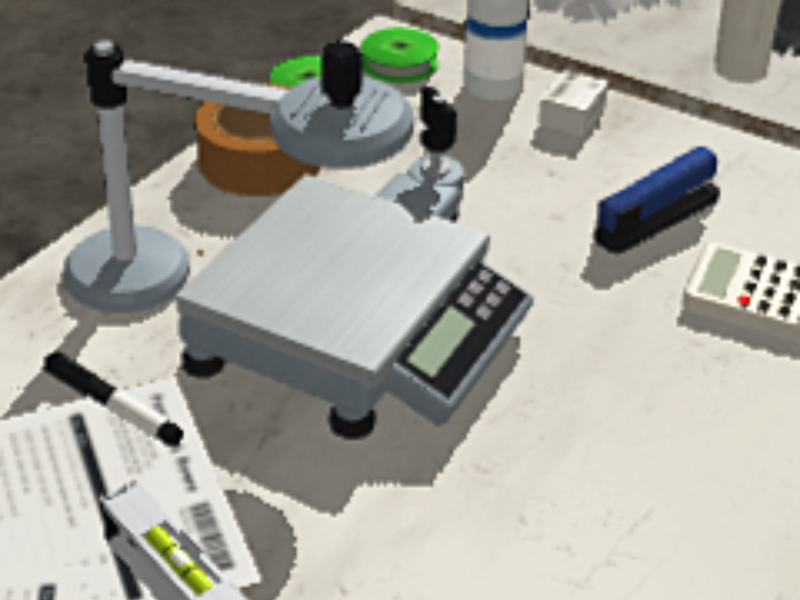

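The pictures show the lamp head over the pan, with its knob at (283,190) in scene. The wing knob is at (311,205) in scene and the level at (235,340), and the network positions agree with these. I'm moving above the lamp knob now.

>>> move_arm --pt "0 0 8.5 0.01 0.02 0.03 0.085" --pt "0 0 8.5 0.02 0.04 0.02 0.085" --pt "0 0 8.5 0.02 0.04 0.014 0.085" --pt "0 0 8.5 0.02 0.04 0 0.085" --pt "0 0 8.5 0.02 0.04 0 0.085"

```text
clock: 2.35
eef_pos: [308.7, -431.1, 296.2]
tool_rot: [3.14, 0.001, 1.089]
force: [1.3, -0.3, -0.6]
width: 85.1
gripper_force: 0.0
```

>>> move_arm --pt "0 0 8.5 0.02 0.04 0 0.085" --pt "0 0 8.5 0.02 0.04 0 0.085" --pt "0 0 8.5 0.02 0.04 0 0.085" --pt "0 0 8.5 0.02 0.04 0 0.085" --pt "0 0 8.5 0.02 0.04 0 0.085"

```text
clock: 2.85
eef_pos: [408.5, -230.9, 295.7]
tool_rot: [3.141, 0.001, 1.831]
force: [0.7, -0.2, -0.4]
width: 85.4
gripper_force: 0.0
```

>>> move_arm --pt "0 0 8.5 0.02 0.04 0 0.085" --pt "0 0 8.5 0.02 0.04 0 0.085" --pt "0 0 8.5 0.02 0.04 0 0.085" --pt "0 0 8.5 0.02 0.04 0 0.085" --pt "0 0 8.5 0.015 0.038 0 0.085"

```text
clock: 3.35
eef_pos: [504.0, -32.6, 295.7]
tool_rot: [3.141, 0.001, 2.573]
force: [-0.3, -0.4, -0.3]
width: 85.3
gripper_force: 0.0
```

>>> move_arm --pt "0 0 0 0 0 -0.03 0.085" --pt "0 0 0 0 0 -0.03 0.085" --pt "0 0 0 0 0 -0.018 0.05" --pt "0 0 0 0 0 0 0.035" --pt "0 0 0 0 0 0 0.02"

```text
clock: 3.85
eef_pos: [503.2, -34.3, 217.7]
tool_rot: [3.141, 0.0, 2.567]
force: [0.3, 1.4, 0.8]
width: 43.2
gripper_force: 0.0
```

>>> move_arm --pt "0 0 0 0 0 0 0.02" --pt "0 0 0 0 0 0 0.02" --pt "0 0 0 0 0 0 0.02"

```text
clock: 4.15
eef_pos: [504.3, -34.3, 218.8]
tool_rot: [3.14, 0.003, 2.567]
force: [1.6, 0.1, 5.2]
width: 24.9
gripper_force: 59.4
```

>>> move_arm --pt "0 0 -7.1 -0.005 0.023 0 0.02" --pt "0 0 -7.1 -0.002 0.0235 0 0.02" --pt "0 0 -7.1 0.001 0.0235 0 0.02" --pt "0 0 -7.1 0.004 0.023 0 0.02"

```text
clock: 4.55
eef_pos: [502.8, 59.1, 218.8]
tool_rot: [3.137, 0.003, 2.066]
force: [4.8, -3.2, 0.9]
width: 25.0
gripper_force: 59.3
```

>>> move_arm --pt "0 0 -7.1 0.007 0.023 0 0.02" --pt "0 0 -7.1 0.0095 0.0215 0 0.02" --pt "0 0 -7.1 0.012 0.02 0 0.02" --pt "0 0 -7.1 0.0145 0.019 0 0.02"

```text
clock: 4.95
eef_pos: [546.1, 141.8, 218.9]
tool_rot: [3.137, 0.001, 1.57]
force: [4.2, -4.9, 3.1]
width: 24.9
gripper_force: 59.6
```

>>> move_arm --pt "0 0 -7.1 0.0165 0.0165 0 0.02" --pt "0 0 -7.1 0.0185 0.0145 0 0.02" --pt "0 0 -7.1 0.0205 0.012 0 0.02" --pt "0 0 -7.1 0.0215 0.0095 0 0.02" --pt "0 0 0 0 0 0 0.02"

```text
clock: 5.45
eef_pos: [624.7, 194.2, 218.8]
tool_rot: [3.137, -0.002, 1.076]
force: [-0.8, -2.7, 7.2]
width: 25.0
gripper_force: 59.9
```

>>> move_arm --pt "0 0 0 0 0 0 0.085" --pt "0 0 0 0 0 0 0.085" --pt "0 0 0 0 0 0 0.085" --pt "0 0 0 0 0 0.035 0.085" --pt "0 0 0 0 0 0.045 0.085"

```text
clock: 5.95
eef_pos: [618.9, 194.0, 295.7]
tool_rot: [-3.137, 0.004, 1.081]
force: [1.5, 0.4, -0.1]
width: 84.9
gripper_force: 0.0
```

>>> move_arm --pt "0 0 8.5 -0.016 0.004 0 0.085" --pt "0 0 8.5 -0.016 0.004 0 0.085" --pt "0 0 8.5 -0.016 0.004 0 0.085" --pt "0 0 8.5 -0.016 0.004 0 0.085" --pt "0 0 8.5 -0.016 0.004 0 0.085"

```text
clock: 6.45
eef_pos: [539.7, 214.7, 297.3]
tool_rot: [-3.141, -0.0, 1.828]
force: [0.2, -0.3, 1.4]
width: 84.8
gripper_force: 0.0
```

>>> move_arm --pt "0 0 8.5 -0.016 0.004 0 0.085" --pt "0 0 8.5 -0.016 0.004 0 0.085" --pt "0 0 8.5 -0.016 0.004 -0.02 0.085" --pt "0 0 8.5 -0.016 0.004 -0.03 0.085" --pt "0 0 8.5 -0.016 0.005 -0.04 0.085"

```text
clock: 6.95
eef_pos: [461.1, 236.2, 207.9]
tool_rot: [3.138, 0.002, 2.569]
force: [1.2, 0.5, -0.7]
width: 84.9
gripper_force: 0.0
```

>>> move_arm --pt "0 0 8.5 -0.016 0.005 -0.04 0.085" --pt "0 0 8.5 -0.017 0.005 -0.04 0.085" --pt "0 0 0 0 0 -0.02 0.085" --pt "0 0 0 0 0 0 0.085"

```text
clock: 7.35
eef_pos: [425.6, 244.5, 105.1]
tool_rot: [-3.137, -0.004, 2.862]
force: [-0.0, 0.3, 1.1]
width: 85.2
gripper_force: 0.0
```

```bash
python3 - <<'E'
from h import *
np.set_printoptions(precision=3,suppress=True)
s=telemetry.read_state(); print(s["qpos"],s["eef_pos"],s["tool_rot"],s["clock"])
for n in("top","scene"):
    im,d=eyes.get_image(n); cv2.imwrite(f"pics/{n}2.png",im)
    for k in("level_center","pan_center","knob_grip","lamp_knob"):
        for r in finder.pinpoint(n,k)[:1]: print(n,k,round(r["confidence"],2),w(n,r["location"]))
    for k,lo,hi in(("pan",54,72),("foot_knob",86,130)):
        c,P=cloud(n,k,(im,d)); Q=P[(P[:,2]>lo)&(P[:,2]<hi)]
        if len(Q)>5: print(n,k,rect(Q))
E
```

```text
[-0.233  0.653 -0.513  2.055  0.572  0.582  0.142] [425.556 244.45  105.147] [-3.137 -0.004  2.862] 7.35
top level_center 0.62 [431.631 245.473  22.483]
top pan_center 0.75 [507.655 -31.922  59.681]
top knob_grip 0.51 [ 519.413 -201.559  108.658]
top lamp_knob 0.87 [626.71  193.764 235.817]
top pan (array([509.016, -31.335]), array([191.743, 175.68 ]), -84.96752405166626)
top foot_knob (array([ 523.862, -201.865]), array([46.747, 18.467]), -30.636329650878906)
scene level_center 0.44 [ 523.392 -196.676  103.526]
scene pan_center 0.89 [506.049 -28.748  61.759]
scene knob_grip 0.53 [ 521.592 -199.048  106.722]
scene lamp_knob 0.62 [624.554 190.323 230.668]
scene pan (array([505.978, -29.212]), array([194.906, 171.805]), -85.054527759552)
scene foot_knob (array([ 519.015, -194.161]), array([44.931, 13.738]), -28.327774047851562)
```

View pics/scene2.png

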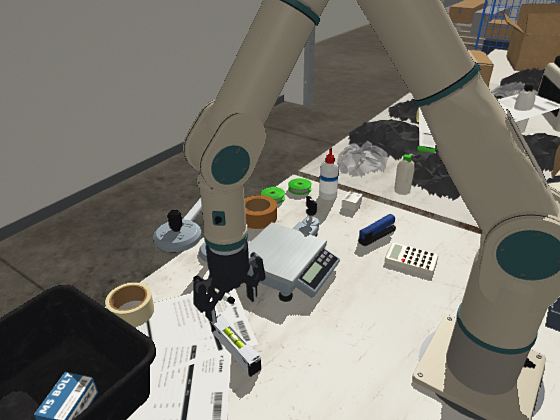

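The lamp head now sits at (178,235), well clear of the scale. The level at (237,345) is still in place below the open gripper, so I'm descending to grasp it.

>>> move_arm --pt "0 0 0 0.003 0.001 -0.03 0.085" --pt "0 0 0 0.003 0.001 -0.03 0.085" --pt "0 0 0 0 0 -0.025 0.085" --pt "0 0 0 0 0 -0.01 0.06" --pt "0 0 0 0 0 0 0.045"

```text
clock: 8.55
eef_pos: [433.0, 247.3, 11.3]
tool_rot: [-3.14, -0.002, 2.861]
force: [-0.2, -0.4, 0.4]
width: 58.7
gripper_force: 0.0
```

>>> move_arm --pt "0 0 0 0 0 0 0.035" --pt "0 0 0 0 0 0 0.02" --pt "0 0 0 0 0 0 0.02" --pt "0 0 0 0 0 0 0.02"

```text
clock: 8.95
eef_pos: [434.4, 247.5, 13.6]
tool_rot: [3.141, 0.001, 2.86]
force: [-1.5, -2.4, 6.5]
width: 26.8
gripper_force: 60.9
```

>>> move_arm --pt "0 0 0 0 0 0.03 0.02" --pt "0 0 0 0 0 0.045 0.02" --pt "0 0 0 0 0 0.045 0.02" --pt "0 0 -7.6 0.008 -0.031 0 0.02" --pt "0 0 -7.6 0.008 -0.031 0 0.02"

```text
clock: 9.45
eef_pos: [451.0, 186.1, 134.4]
tool_rot: [3.137, 0.002, 2.592]
force: [0.6, -0.9, -3.8]
width: 27.2
gripper_force: 60.2
```

>>> move_arm --pt "0 0 -7.6 0.008 -0.031 0 0.02" --pt "0 0 -7.6 0.008 -0.031 0 0.02" --pt "0 0 -7.6 0.008 -0.031 0 0.02" --pt "0 0 -7.6 0.008 -0.031 0 0.02" --pt "0 0 -7.6 0.008 -0.031 0 0.02"

```text
clock: 9.95
eef_pos: [490.0, 29.3, 132.7]
tool_rot: [3.141, -0.0, 1.926]
force: [-0.1, 0.3, -2.9]
width: 27.1
gripper_force: 60.2
```

>>> move_arm --pt "0 0 -7.6 0.008 -0.031 0 0.02" --pt "0 0 -7.6 0.008 -0.03 0 0.02" --pt "0 0 0 0 0 -0.02 0.02" --pt "0 0 0 0 0 0 0.02"

```text
clock: 10.35
eef_pos: [504.3, -31.5, 111.1]
tool_rot: [-3.138, -0.0, 1.664]
force: [-0.7, -0.2, -3.1]
width: 26.9
gripper_force: 60.0
```

```bash
python3 - <<'E'
from h import *
np.set_printoptions(precision=3,suppress=True)
s=telemetry.read_state(); print(s["qpos"],s["eef_pos"],s["tool_rot"],s["force"],s["clock"])
for n in("top","scene"):
    im,d=eyes.get_image(n)
    c,P=cloud(n,"level",(im,d)); 
    for r in finder.pinpoint(n,"level_center")[:2]: print(n,r["confidence"],w(n,r["location"]))
    if len(P): print(n,c,rect(P),P.mean(0))
E
```

```text
[ 0.178  0.619 -0.253  2.02   0.286  0.54  -0.183] [504.326 -31.519 111.094] [-3.138 -0.     1.664] [-0.723 -0.212 -3.06 ] 10.35
top 0.65 [503.844 -30.682 117.581]
top 0.34 [ 367.718 -305.214    5.043]
top 0.57 (array([516.077, -46.658]), array([119.11,  58.66]), 88.31037902832031) [506.045 -67.241 129.254]
scene 0.62 [507.228 -25.374 120.188]
scene 0.95 (array([489.8  , -23.304]), array([148.719,  57.933]), 88.14873504638672) [497.726   9.299 124.102]
```

>>> move_arm --pt "0 0 0 0.0035 -0.001 -0.015 0.02" --pt "0 0 0 0 0 -0.014 0.02" --pt "0 0 0 0 0 -0.003 0.02" --pt "0 0 0 0 0 0 0.02"

```text
clock: 11.05
eef_pos: [508.9, -31.2, 79.4]
tool_rot: [-3.14, -0.0, 1.667]
force: [0.5, 0.6, -2.4]
width: 26.9
gripper_force: 60.2
```

>>> move_arm --pt "0 0 0 0 0 -0.002 0.02" --pt "0 0 0 0 0 0 0.02"

```text
clock: 11.25
eef_pos: [509.7, -31.4, 78.5]
tool_rot: [3.141, 0.0, 1.667]
force: [0.1, -0.2, -2.4]
width: 27.2
gripper_force: 60.2
```

>>> move_arm --pt "0 0 0 -0.001 0 -0.002 0.02" --pt "0 0 0 0 0 0 0.02"

```text
clock: 11.45
eef_pos: [508.2, -31.5, 76.4]
tool_rot: [-3.141, 0.0, 1.666]
force: [0.0, -0.8, -3.4]
width: 27.4
gripper_force: 60.2
```

>>> move_arm --pt "0 0 0 0 0 -0.001 0.02" --pt "0 0 0 0 0 0 0.02"

```text
clock: 11.65
eef_pos: [508.4, -31.4, 75.3]
tool_rot: [3.141, -0.0, 1.666]
force: [0.4, 0.2, -2.8]
width: 26.8
gripper_force: 60.2
```

>>> move_arm --pt "0 0 0 0 0 -0.001 0.02" --pt "0 0 0 0 0 0 0.02"

```text
clock: 11.85
eef_pos: [508.6, -31.6, 74.7]
tool_rot: [3.141, 0.0, 1.666]
force: [-1.6, -1.7, 3.1]
width: 26.6
gripper_force: 61.1
```

>>> move_arm --pt "0 0 0 0 0 0 0.04" --pt "0 0 0 0 0 0 0.07" --pt "0 0 0 0 0 0 0.085" --pt "0 0 0 0 0 0.02 0.085" --pt "0 0 0 0 0 0.04 0.085"

```text
clock: 12.35
eef_pos: [506.3, -31.3, 132.8]
tool_rot: [-3.136, -0.001, 1.667]
force: [0.9, -0.0, 0.3]
width: 84.8
gripper_force: 0.0
```

>>> move_arm --pt "0 0 0 0 0 0.04 0.085" --pt "0 0 7.8 0.002 -0.024 0 0.085" --pt "0 0 7.8 0.002 -0.024 0 0.085" --pt "0 0 7.8 0.002 -0.024 0 0.085" --pt "0 0 7.8 0.002 -0.024 0 0.085"

```text
clock: 12.85
eef_pos: [516.4, -128.3, 174.5]
tool_rot: [3.141, 0.0, 2.217]
force: [-0.5, 0.1, -0.4]
width: 85.1
gripper_force: 0.0
```

>>> move_arm --pt "0 0 7.8 0.002 -0.024 0 0.085" --pt "0 0 7.8 0.002 -0.024 0 0.085" --pt "0 0 7.8 0.002 -0.024 0 0.085" --pt "0 0 0 0 0 0 0.085"

```text
clock: 13.25
eef_pos: [521.9, -204.0, 173.7]
tool_rot: [-3.14, 0.0, 2.615]
force: [0.5, -0.4, 0.3]
width: 85.0
gripper_force: 0.0
```

```bash
python3 - <<'E'
from h import *
np.set_printoptions(precision=3,suppress=True)
s=telemetry.read_state(); print(s["qpos"],s["eef_pos"],s["tool_rot"],s["force"],s["clock"])
for n in("top","scene"):
    im,d=eyes.get_image(n); cv2.imwrite(f"pics/{n}3.png",im)
    c,P=cloud(n,"level",(im,d)); Q=P[P[:,2]>92]
    print(n,uv(n,[508,-30,101]))
    if len(Q): print(n,c,rect(Q),Q.mean(0))
    for k in("level_center","knob_grip","bubble"):
        for r in (finder.pinpoint if k!="bubble" else finder.boxes_of)(n,k)[:1]: print(n,k,r["confidence"],w(n,r["location"]))
    c,P=cloud(n,"foot_knob",(im,d)); Q=P[(P[:,2]>86)&(P[:,2]<130)]
    if len(Q)>5: print("knob",rect(Q))
a=cv2.imread("pics/top3.png");b=cv2.imread("pics/scene3.png")
def crop(n,im):
    u,v=map(int,uv(n,[508,-50,101])); return cv2.resize(im[v-50:v+50,u-66:u+67],(798,600))[:, :]
A=cv2.resize(crop("top",a),(399,300));B=crop("scene",b)
cv2.imwrite("pics/c3.png",B)
E
```

```text
[ 0.694  0.631 -0.581  1.821  0.457  0.827  0.93 ] [ 521.858 -203.97   173.656] [-3.14   0.     2.615] [ 0.528 -0.379  0.288] 13.25
top (np.float64(262.92025497305747), np.float64(213.44080830381077))
top 0.56 (array([510.499, -30.236]), array([150.039,  29.803]), -84.83798170089722) [509.899 -30.766 101.278]
top level_center 0.64 [ 501.04  -411.102    0.027]
scene (np.float64(280.029500094537), np.float64(235.20781882096009))
scene 0.66 (array([506.502, -26.701]), array([149.783,  29.888]), -84.82053089141846) [504.716 -20.951  98.097]
scene level_center 0.57 [507.398 -27.775  77.654]
scene knob_grip 0.44 [ 523.048 -198.132  105.613]
knob (array([ 519.402, -193.257]), array([44.551, 13.753]), -24.77806854248047)
```

View pics/c3.png

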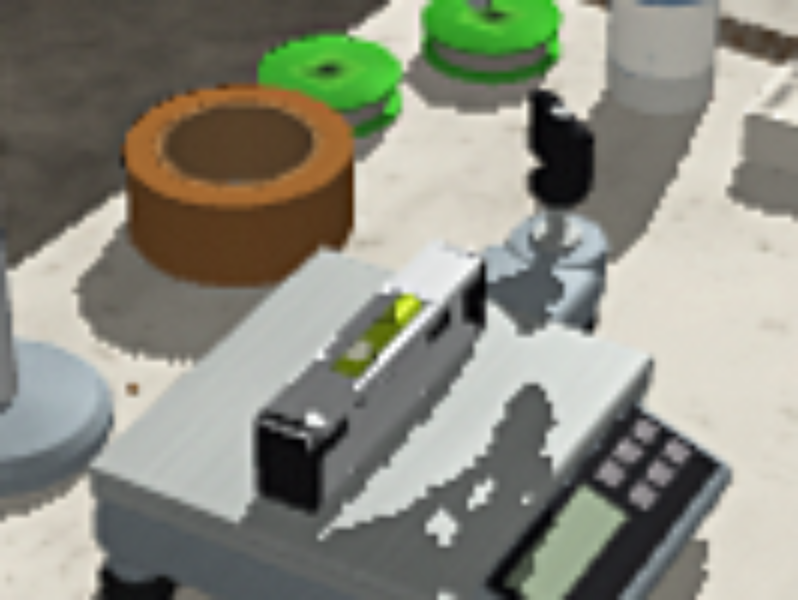

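The level lies lengthwise on the middle of the pan. The bubble is at the near (+y) end of the vial, at crop (358,350), and the wing knob is at (560,150). Next I grasp the knob.

>>> move_arm --pt "0 0 0 0 0.004 -0.03 0.085" --pt "0 0 0 0 0 -0.034 0.085" --pt "0 0 0 0 0 -0.02 0.06" --pt "0 0 0 0 0 0 0.03" --pt "0 0 0 0 0 0 0.005"

```text
clock: 14.35
eef_pos: [522.7, -195.2, 90.6]
tool_rot: [3.141, -0.0, 2.62]
force: [0.6, -0.8, 0.9]
width: 43.7
gripper_force: 0.0
```

>>> move_arm --pt "0 0 0 0 0 0 0.005" --pt "0 0 0 0 0 0 0.005" --pt "0 0 0 0 0 0 0.005" --pt "0 0 0 0 0 0 0.005"

```text
clock: 14.75
eef_pos: [521.7, -198.8, 92.0]
tool_rot: [-3.137, 0.002, 2.617]
force: [-3.5, -5.0, 5.4]
width: 11.8
gripper_force: 59.3
```

```bash
cat >> h.py <<'E'
def prof(n,im,c=(508,-30),z=100.5,a=95.1,half=40):
    ys=np.arange(-half,half+.1,1.); dx=np.array([np.cos(np.radians(a)),np.sin(np.radians(a))])
    out=[]
    for off in(-3,0,3):
        nx=np.array([dx[1],-dx[0]])*off
        pts=np.array([uv(n,[*(np.array(c)+dx*y+nx),z]) for y in ys],np.float32)
        out.append(cv2.remap(im,pts[None,:,0],pts[None,:,1],cv2.INTER_LINEAR)[0])
    return ys,np.array(out,float)
def show(n,im,**k):
    ys,o=prof(n,im,**k); m=o.mean(0)
    for y,(b,g,r) in list(zip(ys,m))[::2]: print(int(y),int(b),int(g),int(r),end=" | ")
    print()
E
python3 - <<'E'
from h import *
np.set_printoptions(precision=3,suppress=True)
s=telemetry.read_state(); print(s["qpos"],s["eef_pos"],s["tool_rot"],s["force"],s["torque"],s["width"],s["clock"])
for n in("top","scene"):
    im,d=eyes.get_image(n); cv2.imwrite(f"pics/{n}4.png",im); print(n)
    show(n,im,c=(510.5,-30.3) if n=="top" else (506.5,-27))
E
```

```text
[ 0.626  0.737 -0.494  1.888  0.559  0.656  0.833] [ 521.706 -198.799   91.961] [-3.137  0.002  2.617] [-3.523 -4.996  5.421] [-0.981  0.664  0.13 ] 11.829985421585953 14.75
top
-40 101 101 100 | -38 100 101 101 | -36 98 101 100 | -34 92 100 98 | -32 82 97 95 | -30 69 96 91 | -28 59 96 89 | -26 52 96 88 | -24 48 96 87 | -22 47 96 88 | -20 45 96 87 | -18 45 95 86 | -16 46 92 84 | -14 46 89 82 | -12 44 88 80 | -10 43 88 79 | -8 45 91 83 | -6 47 94 87 | -4 47 95 88 | -2 47 95 88 | 0 46 95 87 | 2 49 95 89 | 4 55 97 92 | 6 64 100 95 | 8 78 105 101 | 10 88 109 106 | 12 94 113 110 | 14 97 114 112 | 16 97 115 113 | 18 92 114 111 | 20 84 112 108 | 22 73 112 106 | 24 64 110 103 | 26 59 110 101 | 28 70 113 104 | 30 88 116 110 | 32 105 120 116 | 34 117 123 121 | 36 123 124 124 | 38 126 125 125 | 40 128 127 127 | 
scene
-40 118 116 115 | -38 119 117 115 | -36 119 116 115 | -34 112 117 114 | -32 85 116 109 | -30 47 113 101 | -28 29 110 96 | -26 22 109 94 | -24 23 108 94 | -22 25 109 94 | -20 27 109 95 | -18 30 109 95 | -16 30 108 93 | -14 29 102 89 | -12 29 92 81 | -10 24 90 78 | -8 25 99 85 | -6 25 108 92 | -4 27 110 94 | -2 26 109 94 | 0 23 108 93 | 2 30 109 95 | 4 39 113 99 | 6 66 123 113 | 8 108 140 136 | 10 130 147 146 | 12 134 148 148 | 14 142 157 157 | 16 144 160 160 | 18 118 151 146 | 20 70 134 123 | 22 28 130 111 | 24 18 140 119 | 26 37 144 125 | 28 71 155 141 | 30 115 166 158 | 32 148 155 152 | 34 163 159 158 | 36 158 155 153 | 38 160 159 158 | 40 177 176 175 |
```

The bubble is at about +13.3 mm, so the knob needs roughly 2.4 rad clockwise.

>>> move_arm --pt "0 0 -6 0 0 0 0.005" --pt "0 0 -8.5 0 0 0 0.005" --pt "0 0 -8.5 0 0 0 0.005" --pt "0 0 -8.5 0 0 0 0.005" --pt "0 0 -8.5 0 0 0 0.005"

```text
clock: 15.35
eef_pos: [522.5, -198.2, 92.0]
tool_rot: [3.142, 0.004, 1.914]
force: [-1.7, -4.6, 2.2]
width: 12.2
gripper_force: 58.7
```

>>> move_arm --pt "0 0 -8.5 0 0 0 0.005" --pt "0 0 -8.5 0 0 0 0.005" --pt "0 0 -8.5 0 0 0 0.005" --pt "0 0 -8.5 0 0 0 0.005" --pt "0 0 -8.5 0 0 0 0.005"

```text
clock: 15.85
eef_pos: [523.5, -198.1, 92.0]
tool_rot: [3.137, 0.002, 1.172]
force: [0.5, -5.0, 0.7]
width: 11.9
gripper_force: 58.5
```

>>> move_arm --pt "0 0 -8.5 0 0 0 0.005" --pt "0 0 -8.5 0 0 0 0.005" --pt "0 0 -6 0 0 0 0.005" --pt "0 0 0 0 0 0 0.005" --pt "0 0 0 0 0 0 0.005"

```text
clock: 16.35
eef_pos: [524.1, -198.4, 92.0]
tool_rot: [3.136, -0.001, 0.776]
force: [2.1, -5.7, 0.6]
width: 12.2
gripper_force: 58.7
```

>>> move_arm --pt "0 0 0 0 0 0 0.005" --pt "0 0 0 0 0 0 0.005" --pt "0 0 0 0 0 0 0.005" --pt "0 0 0 0 0 0 0.005" --pt "0 0 0 0 0 0 0.005"

```text
clock: 16.85
eef_pos: [524.1, -198.4, 92.0]
tool_rot: [3.136, -0.001, 0.776]
force: [1.4, -6.4, 0.5]
width: 12.0
gripper_force: 58.7
```

```bash
cat >> h.py <<'E'
def bub(tag=""):
    for n in("top","scene"):
        im,d=eyes.get_image(n); cv2.imwrite(f"pics/{n}_{tag}.png",im); print(n)
        show(n,im,c=(510.5,-30.3) if n=="top" else (506.5,-27),half=36)
E
python3 - <<'E'
from h import *
s=telemetry.read_state(); print(s["qpos"].round(2),s["tool_rot"].round(3),s["force"].round(1),s["torque"].round(2),s["clock"]); bub("5")
E
```

```text
[ 0.31  0.69  0.01  1.9  -0.    0.55 -0.48] [ 3.136e+00 -1.000e-03  7.760e-01] [ 1.4 -6.4  0.5] [-1.05  0.15 -0.05] 16.85
top
-36 83 85 64 | -34 89 92 75 | -32 98 104 91 | -30 108 116 110 | -28 118 128 128 | -26 124 136 140 | -24 128 141 147 | -22 129 144 150 | -20 132 146 153 | -18 134 149 156 | -16 134 150 157 | -14 134 149 156 | -12 130 145 152 | -10 126 140 147 | -8 123 136 144 | -6 121 134 142 | -4 119 133 140 | -2 116 129 136 | 0 108 119 127 | 2 98 109 116 | 4 94 105 111 | 6 98 109 114 | 8 106 118 124 | 10 114 127 134 | 12 117 131 137 | 14 119 133 140 | 16 120 132 139 | 18 116 129 136 | 20 111 124 129 | 22 104 116 122 | 24 98 111 116 | 26 96 108 114 | 28 99 109 116 | 30 103 114 121 | 32 107 119 125 | 34 112 125 131 | 36 115 128 135 | 
scene
-36 117 116 113 | -34 101 111 107 | -32 68 111 101 | -30 34 111 95 | -28 23 110 94 | -26 22 110 94 | -24 23 110 93 | -22 25 110 94 | -20 24 110 94 | -18 24 108 92 | -16 24 101 86 | -14 23 90 77 | -12 23 88 75 | -10 19 98 82 | -8 22 105 90 | -6 36 113 99 | -4 64 125 115 | -2 105 142 137 | 0 127 153 150 | 2 133 154 153 | 4 135 156 154 | 6 128 148 146 | 8 104 126 123 | 10 61 97 91 | 12 25 89 77 | 14 15 103 87 | 16 20 109 92 | 18 20 109 93 | 20 20 109 93 | 22 22 110 94 | 24 18 112 95 | 26 24 115 97 | 28 41 114 98 | 30 83 124 114 | 32 139 147 144 | 34 169 164 163 | 36 159 156 155 |
```

>>> move_arm --pt "0 0 -8 0 0 0 0.005" --pt "0 0 -8 0 0 0 0.005" --pt "0 0 -8 0 0 0 0.005" --pt "0 0 -8 0 0 0 0.005" --pt "0 0 -7 0 0 0 0.005"

```text
clock: 17.45
eef_pos: [524.5, -199.3, 92.0]
tool_rot: [3.136, -0.005, 0.091]
force: [2.1, -7.9, -2.4]
width: 12.0
gripper_force: 58.4
```

>>> move_arm --pt "0 0 0 0 0 0 0.005" --pt "0 0 0 0 0 0 0.005" --pt "0 0 0 0 0 0 0.005" --pt "0 0 0 0 0 0 0.005" --pt "0 0 0 0 0 0 0.005"

```text
clock: 17.95
eef_pos: [524.5, -199.3, 92.0]
tool_rot: [3.136, -0.005, 0.095]
force: [2.4, -7.2, -1.1]
width: 11.7
gripper_force: 58.6
```

```bash
python3 - <<'E'
from h import *
im,d=eyes.get_image("scene"); show("scene",im,c=(506.5,-27),half=36)
s=telemetry.read_state(); print(s["tool_rot"].round(3),s["force"].round(1),s["clock"])
E
```

```text
-36 129 128 126 | -34 99 110 105 | -32 67 111 101 | -30 34 111 96 | -28 23 111 95 | -26 20 111 94 | -24 17 110 93 | -22 19 110 93 | -20 21 111 94 | -18 20 108 92 | -16 19 101 86 | -14 17 90 76 | -12 22 89 76 | -10 33 100 88 | -8 62 118 108 | -6 109 143 138 | -4 129 155 151 | -2 134 156 154 | 0 134 157 154 | 2 134 157 155 | 4 133 159 156 | 6 94 137 130 | 8 40 98 86 | 10 17 73 62 | 12 19 83 71 | 14 19 106 90 | 16 19 108 92 | 18 20 109 93 | 20 21 113 97 | 22 22 114 97 | 24 18 113 97 | 26 24 116 99 | 28 40 115 99 | 30 78 121 111 | 32 118 127 123 | 34 136 132 130 | 36 150 147 145 | 
[ 3.136 -0.005  0.095] [ 2.4 -7.9 -0.8] 18.0
```

>>> move_arm --pt "0 0 -7 0 0 0 0.005" --pt "0 0 0 0 0 0 0.005" --pt "0 0 0 0 0 0 0.04" --pt "0 0 0 0 0 0 0.04" --pt "0 0 0 0 0 0 0.04"

```text
clock: 18.5
eef_pos: [522.7, -194.6, 90.7]
tool_rot: [-3.141, -0.001, -0.024]
force: [-0.5, 0.4, -0.5]
width: 39.7
gripper_force: 0.0
```

>>> move_arm --pt "0 0 0 0 0 0.03 0.04" --pt "0 0 0 0 0 0.04 0.04" --pt "0 0 0 0 0 0 0" --pt "0 0 0 0 0 0 0" --pt "0 0 0 0 0 0 0"

```text
clock: 19.0
eef_pos: [521.7, -194.6, 159.5]
tool_rot: [-3.141, 0.002, -0.024]
force: [0.1, 0.1, -0.4]
width: 0.1
gripper_force: 0.0
```

```bash
python3 - <<'E'
from h import *
bub("6")
for n in("top","scene"):
    c,P=cloud(n,"level"); Q=P[P[:,2]>92]
    if len(Q): print(n,c,rect(Q))
s=telemetry.read_state(); print(s["eef_pos"].round(1),s["tool_rot"].round(3),s["force"].round(1),s["width"],s["clock"])
E
```

```text
top
-36 152 152 151 | -34 148 149 149 | -32 139 144 142 | -30 123 136 131 | -28 101 127 121 | -26 83 120 112 | -24 72 113 104 | -22 68 105 97 | -20 70 98 93 | -18 78 97 94 | -16 87 101 101 | -14 96 109 112 | -12 105 118 123 | -10 114 127 133 | -8 120 133 139 | -6 123 137 144 | -4 126 140 147 | -2 127 141 148 | 0 127 141 148 | 2 128 142 150 | 4 129 143 151 | 6 129 143 151 | 8 130 143 151 | 10 130 144 152 | 12 130 145 152 | 14 130 146 152 | 16 130 145 152 | 18 130 145 152 | 20 131 145 153 | 22 131 145 153 | 24 131 145 153 | 26 132 146 153 | 28 131 145 153 | 30 131 145 153 | 32 131 145 153 | 34 130 145 153 | 36 129 144 152 | 
scene
-36 231 226 224 | -34 199 214 210 | -32 130 206 193 | -30 66 205 183 | -28 50 206 183 | -26 57 214 194 | -24 51 213 191 | -22 54 214 193 | -20 57 215 195 | -18 53 211 188 | -16 57 206 185 | -14 51 187 167 | -12 68 190 171 | -10 105 214 198 | -8 152 228 219 | -6 201 235 231 | -4 207 233 230 | -2 213 232 230 | 0 207 225 223 | 2 173 201 198 | 4 130 182 174 | 6 86 180 165 | 8 60 178 159 | 10 45 158 139 | 12 45 170 151 | 14 50 209 187 | 16 47 210 186 | 18 51 213 190 | 20 49 214 190 | 22 50 213 189 | 24 44 213 189 | 26 52 207 184 | 28 88 209 190 | 30 144 209 197 | 32 208 217 214 | 34 235 228 227 | 36 232 228 227 | 
top 0.72 (array([514.07415771, -70.74404907]), array([65.80076599, 28.93758202]), -85.03653907775879)
scene 0.79 (array([505.98153687, -26.24752045]), array([153.96156311,  29.80146408]), -84.69419288635254)
[ 522.  -195.3  159.6] [-3.141e+00  1.000e-03 -2.500e-02] [0.  0.2 0.3] -0.0422099352931751 19.3
```

>>> move_arm --pt "0 0 3 -0.003 0.038 0 0" --pt "0 0 3 -0.003 0.038 0 0" --pt "0 0 0 -0.003 0.038 -0.02 0" --pt "0 0 0 0 0 -0.03 0" --pt "0 0 0 0 0 0 0"

```text
clock: 19.8
eef_pos: [510.9, -79.5, 107.6]
tool_rot: [-3.14, 0.006, 0.083]
force: [-0.3, -1.1, 0.3]
width: -0.1
gripper_force: 0.0
```

>>> move_arm --pt "0 0 0 0 0 -0.003 0" --pt "0 0 0 0 0 0 0"

```text
clock: 20.0
eef_pos: [513.9, -82.9, 108.0]
tool_rot: [3.141, -0.001, 0.078]
force: [0.1, 0.1, 0.8]
width: 0.2
gripper_force: 0.0
```

```bash
python3 - <<'E'
from h import *
im,d=eyes.get_image("scene"); show("scene",im,c=(506.5,-27),half=36)
s=telemetry.read_state(); print(s["eef_pos"].round(1),s["tool_rot"].round(3),s["force"].round(1),s["clock"])
u,v=map(int,uv("scene",[508,-50,101])); cv2.imwrite("pics/c7.png",cv2.resize(im[v-50:v+50,u-66:u+67],(798,600)))
E
```

```text
-36 116 116 114 | -34 106 117 113 | -32 73 116 107 | -30 36 113 99 | -28 24 112 96 | -26 21 111 95 | -24 18 110 93 | -22 20 111 94 | -20 21 112 94 | -18 20 108 91 | -16 19 100 85 | -14 17 89 77 | -12 26 89 78 | -10 42 102 92 | -8 73 121 113 | -6 113 143 139 | -4 128 153 150 | -2 134 155 153 | 0 135 157 155 | 2 132 157 154 | 4 121 156 151 | 6 77 140 129 | 8 34 110 96 | 10 20 90 77 | 12 20 92 79 | 14 18 107 91 | 16 19 114 96 | 18 21 114 97 | 20 22 116 99 | 22 22 116 98 | 24 18 114 96 | 26 24 119 101 | 28 42 128 111 | 30 86 139 127 | 32 143 153 149 | 34 170 165 164 | 36 145 141 140 | 
[514.1 -82.9 108.2] [ 3.141e+00 -2.000e-03  7.800e-02] [ 1.1 -0.1 -0.5] 20.05
```

View pics/c7.png

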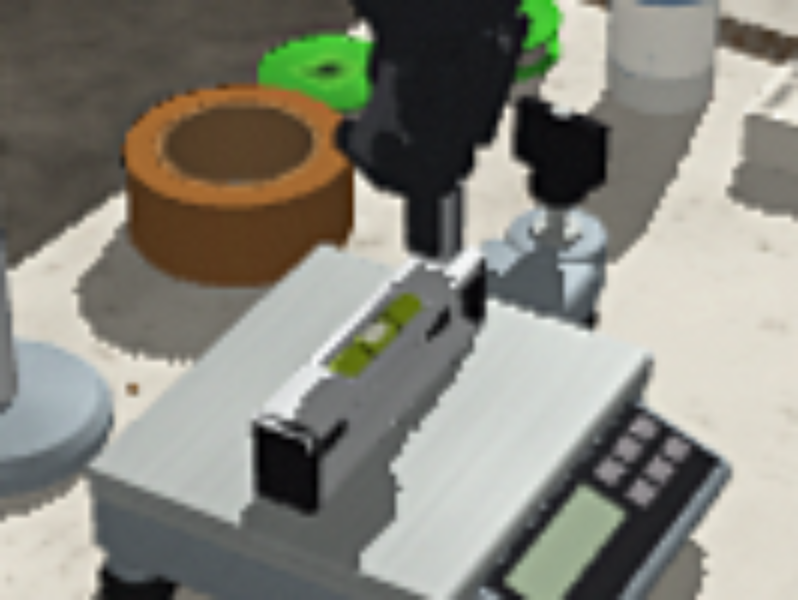

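The bubble is now centred between its lines at crop (378,332), and the fingers are above the solid far end of the level. I'm pressing down slowly.

>>> move_arm --pt "0 0 0 0 0 -0.004 0" --pt "0 0 0 0 0 0 0"

```text
clock: 20.25
eef_pos: [513.5, -81.9, 103.5]
tool_rot: [3.141, -0.001, 0.079]
force: [0.3, -0.4, -0.8]
width: 0.1
gripper_force: 0.0
```

>>> move_arm --pt "0 0 0 0 0 -0.001 0" --pt "0 0 0 0 0 0 0"

```text
clock: 20.45
eef_pos: [513.4, -81.5, 102.4]
tool_rot: [-3.142, -0.0, 0.08]
force: [0.2, -0.2, 0.2]
width: 0.1
gripper_force: 0.0
```

>>> move_arm --pt "0 0 0 0 0 -0.001 0" --pt "0 0 0 0 0 0 0"

```text
clock: 20.65
eef_pos: [513.5, -81.5, 102.0]
tool_rot: [-3.142, -0.001, 0.08]
force: [-1.2, 0.6, 6.2]
width: -0.1
gripper_force: 3.2
```

>>> move_arm --pt "0 0 0 0 0 -0.0004 0" --pt "0 0 0 0 0 0 0" --pt "0 0 0 0 0 0 0" --pt "0 0 0 0 0 0 0"

```text
clock: 21.05
eef_pos: [513.5, -81.6, 101.9]
tool_rot: [-3.142, -0.001, 0.08]
force: [-1.6, 0.3, 9.5]
width: 0.1
gripper_force: 4.9
```

>>> move_arm --pt "0 0 0 0 0 0 0" --pt "0 0 0 0 0 0 0" --pt "0 0 0 0 0 0 0" --pt "0 0 0 0 0 0 0"

```text
clock: 21.45
eef_pos: [513.6, -81.6, 102.0]
tool_rot: [3.142, -0.001, 0.08]
force: [-1.6, -0.6, 10.7]
width: -0.3
gripper_force: 4.9
```

```bash
python3 - <<'E'
from h import *
im,d=eyes.get_image("scene"); show("scene",im,c=(506.5,-27),half=36)
for i in range(3):
    s=telemetry.read_state(); print(s["eef_pos"].round(1),s["force"].round(1),s["clock"]); eyes.get_image("top")
u,v=map(int,uv("scene",[508,-30,101])); cv2.imwrite("pics/c8.png",cv2.resize(im[v-50:v+50,u-66:u+67],(798,600)))
E
```

```text
-36 117 116 115 | -34 107 117 114 | -32 73 117 108 | -30 37 114 99 | -28 25 112 95 | -26 21 112 95 | -24 18 111 94 | -22 19 110 93 | -20 20 110 94 | -18 20 108 92 | -16 20 101 86 | -14 18 90 76 | -12 20 88 75 | -10 26 98 85 | -8 50 113 102 | -6 95 136 130 | -4 123 151 147 | -2 134 155 153 | 0 134 156 153 | 2 133 156 153 | 4 132 159 155 | 6 95 142 134 | 8 41 102 90 | 10 17 72 62 | 12 18 82 70 | 14 18 107 91 | 16 19 114 97 | 18 21 113 96 | 20 23 116 98 | 22 22 116 99 | 24 18 113 96 | 26 25 119 102 | 28 42 129 111 | 30 79 133 121 | 32 118 128 125 | 34 134 129 128 | 36 134 131 129 | 
[513.6 -81.6 101.9] [-2.3  0.5  9.8] 21.5
[513.6 -81.6 101.9] [-2.1  0.1 10.5] 21.55
[513.6 -81.6 102. ] [-3.2 -0.3 10.4] 21.6
```

View pics/c8.png

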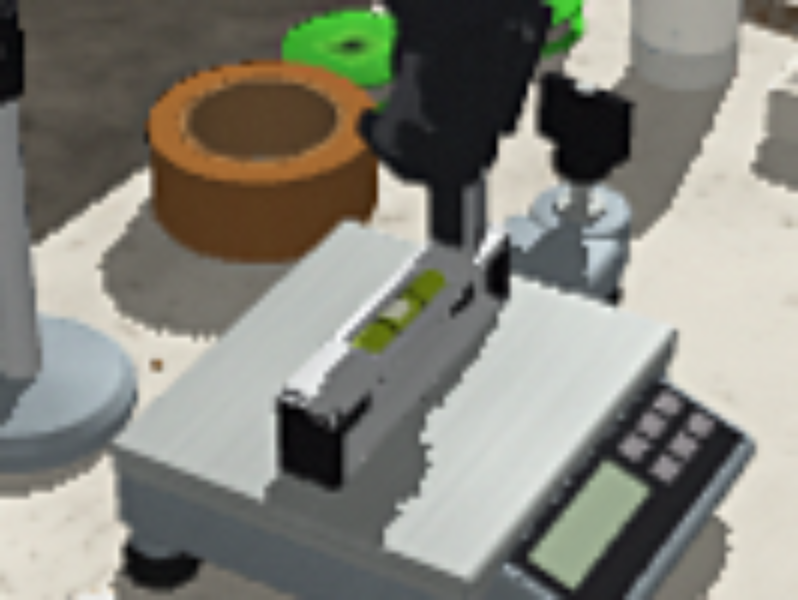

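The fingers press the far solid end of the level at about 10 N. The bubble is between its lines at crop (400,310), about +1 mm from the middle.

```bash
python3 -c "
from h import *
print(ctrl.finish_job())"
```

```text
the job is handed in; nothing more can be done
None
```

I handed the job in at about 21.6 s. The lamp is swung clear and the level lies on the pan. The bubble stands about 1 mm from the middle of its lines, and the fingers are holding about 10 N on the solid end nearest the levelling foot.

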